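# Line up drilled stone cores by height on the sample board

## Robot

A 6-joint arm with a two-finger parallel gripper is mounted at the origin on the work surface. World frame = base frame: x ahead of the robot, y to its left, z up, the work surface at z = 0. Lengths are in m, angles in degrees, forces in N, time in s.
With the tool pointing down it reaches from about 0.4 to 0.825 m from the base axis. Payload 7 kg.
Tool frame: the origin (TCP) lies midway between the tips of the shut fingers; the grasp point (between the pads) lies 19 mm behind it; z points along the fingers, y is the line along which they close (so a half turn about z gives the same grasp; the last joint's range is limited). The gripper opens to 88 mm and grips with 3 to 60 N. Pads are 19 mm wide; open, the fingers measure 130 mm over their backs; the gripper's body (78 mm by 193 mm) begins 47 mm behind the grasp point.
Start: joints at [85.376, 20.546, 0.682, 0, -70.136, -16.507], TCP at [0.243, 0.63, 0.227] pointing down, gripper open.
Joint ranges: [-176.03, 176.03], [-82.01, 121.73], [-58.28, 71.71], [-173.87, 95.51], [-174.79, -0.11], [-173.66, 173.66]. Speed limits (degrees/s): [136.94, 136.94, 172.46, 180, 180, 180].

## Interface

Orientations are given as [roll, pitch, yaw] about the fixed x, y, z axes, in that order (R = Rz(yaw) Ry(pitch) Rx(roll)).
In Python, from plant import r gives the robot as it stands.
- The arm moves only by the tool carry_out, never from a script. Its argument "deltas" is a list of rows, each a list of 3 entries, a list of its own where there are three numbers: the opening, from 0 (shut) to 1 (fully open), then the shift along the tool's x, y, z in mm, then the turn, a rotation vector about the tool's x, y, z in rad. In form: [[gripper, [tx, ty, tz], [rx, ry, rz]], ...]. A call has 1 to 12 rows; each row is the pose to reach, as a shift and turn from the pose commanded when the call began, along the tool's axes at that moment; what a row does not reach only later rows make up. A row lasts 1/10 s, in which the tool goes at most 50 mm and 8.59 degrees, less where a joint would pass 70% of its speed; a pose out of reach is approached as far as the arm can. A call with a gripper value outside its range is refused whole. The fingers move at their own pace and stop on an object; "squeeze" is the grip in N (left out, the last holds). Time passes only in rows, so rows that repeat a pose let the fingers close. It gives the time, the measured TCP pose, the force, the opening and the grip force at its end, in the units of the state.
- r.get_state(): the state, without advancing time (a new reading comes with each control period).
- r.capture(name): name is "scene" or "top" or "wrist"; returns (picture, depth): 420x560x3 uint8, red, green, blue; 420x560 float32, m along the optical axis (not along the pixel's ray), 0 where there is no reading.
- r.get_calibration(name): a dict with "fov_y" (degrees; the focal length in pixels is half the picture's height over the tangent of half this angle, whatever the lens; pixels are square), "cx", "cy" (the principal point, pixels), "view" (4x4, takes a point from world to camera coordinates). Camera axes: x right, y down, z forward; pixel columns grow to the right and rows downward; lengths in m; the calibration is good to about 2 mm. A picture is of the moment at which its call begins: read the wrist's pose just before it. get_calibration takes no time and is no camera call; for the wrist camera it gives the pose at the moment of the call.
- r.close_job(): hands the job in; it is judged then, once.
The state is a dict: "time_s": time; "joints": joint angles; "qd": joint speeds; "joint_torque": joint torques, N m; "tcp_pos": TCP position; "eef_rot": TCP orientation; "contact_force": force on the tool from outside, world axes, zero at the start; "moment": the same for the moment, N m; "gripper_width": finger opening in m; "gripper_force": force on a finger pad.
Only numpy, scipy, OpenCV 4.12 (cv2) and the standard library are available. Lean on these libraries where they do the work, as an engineer would, in place of code of your own. Each camera call takes 0.05 s, during which the arm holds its last target. There are 200 camera calls.

## Task

Stand the four stone cores upright on the four white marks of the plywood sample board, one centred on each mark, in order of height: the shortest on the mark next to the yellow end block, rising to the tallest at the other end. Leave the glass jar where it stands, and let go of everything.

Things in the scene. Friction and masses are not known exactly. Their poses are not given: they have to be found in the camera images.
- core_red: Loose brick-red drilled stone core, a solid upright cylinder 48 mm across and 32 mm high (the shortest of the four), about 0.13 kg. Stands on the worktop. Origin: centre of its underside; z points up along its axis.
- core_cream: Loose cream sandstone drilled stone core, a solid upright cylinder 48 mm across and 50 mm high (the second shortest of the four), about 0.21 kg. Stands on the worktop. Origin: centre of its underside; z points up along its axis.
- core_black: Loose near-black basalt drilled stone core, a solid upright cylinder 48 mm across and 68 mm high (the second tallest of the four), about 0.28 kg. Stands on the worktop. Origin: centre of its underside; z points up along its axis.
- core_grey: Loose mid-grey concrete drilled stone core, a solid upright cylinder 48 mm across and 86 mm high (the tallest of the four), about 0.36 kg. Stands on the worktop. Origin: centre of its underside; z points up along its axis.
- mark_a: Flat white disc with a dark blue rim, 64 mm across, painted on a low fixed plywood board (80 mm wide, 460 long, 6 thick, lying along y, up to 9 degrees askew), at the board's left (+y) end; four equal marks make one straight row, 90 mm apart. Origin: disc centre on the board's top, 6 mm above the worktop; y points along the row to the left.
- mark_b: Flat white disc with a dark blue rim, 64 mm across, painted on a low fixed plywood board (80 mm wide, 460 long, 6 thick, lying along y, up to 9 degrees askew), second from the left; four equal marks make one straight row, 90 mm apart. Origin: disc centre on the board's top, 6 mm above the worktop; y points along the row to the left.
- mark_c: Flat white disc with a dark blue rim, 64 mm across, painted on a low fixed plywood board (80 mm wide, 460 long, 6 thick, lying along y, up to 9 degrees askew), third from the left; four equal marks make one straight row, 90 mm apart. Origin: disc centre on the board's top, 6 mm above the worktop; y points along the row to the left.
- mark_d: Flat white disc with a dark blue rim, 64 mm across, painted on a low fixed plywood board (80 mm wide, 460 long, 6 thick, lying along y, up to 9 degrees askew), at the board's right (-y) end; four equal marks make one straight row, 90 mm apart. Origin: disc centre on the board's top, 6 mm above the worktop; y points along the row to the left.
- stop_yellow: Yellow block fixed across one end of the plywood board, 70 mm along the board's width, 22 mm along the row and 30 mm high, 80 mm from the nearest mark's centre. A like block in grey closes the other end; which end is yellow varies. Origin: centre of its underside, on the board's top face.
- jar: Closed glass jar with a blue screw cap, 56 mm across, 110 mm high, loose, about 0.3 kg; it stands on the worktop among the cores and must be left alone. Origin: centre of its underside; z up.
Mind the look-alikes: they are no part of the job. Leave any blue look-alike of the core_red alone.

How it is judged (in metres and radians):
At the end, for the whole second after the job is handed in: Counting from the yellow end block, the red, cream, black and grey cores (32, 50, 68, 86 mm high) stand on the first to fourth mark, each within 12 mm of its mark's centre, on the board, upright within 0.1 rad, at rest and released; the jar stands upright within 30 mm of where it was (((horizontal distance between stop_yellow and mark_a below 0.15 m and horizontal distance between core_red and mark_a below 0.012 m and horizontal distance between core_cream and mark_b below 0.012 m and horizontal distance between core_black and mark_c below 0.012 m and horizontal distance between core_grey and mark_d below 0.012 m) or (horizontal distance between stop_yellow and mark_d below 0.15 m and horizontal distance between core_red and mark_d below 0.012 m and horizontal distance between core_cream and mark_c below 0.012 m and horizontal distance between core_black and mark_b below 0.012 m and horizontal distance between core_grey and mark_a below 0.012 m)) and height (world z) of core_red between 0.003 and 0.01 m and angle between each of core_red, core_cream, core_black, core_grey's own z axis and vertical below 0.1 rad and linear speed of each of core_red, core_cream, core_black, core_grey below 0.02 m/s and contact force between each of core_red, core_cream, core_black, core_grey and the fingers below 0.1 N and height (world z) of core_cream between 0.003 and 0.01 m and height (world z) of core_black between 0.003 and 0.01 m and height (world z) of core_grey between 0.003 and 0.01 m and distance of jar from where it was at the start of the episode below 0.03 m and angle between jar's own z axis and vertical below 0.2 rad); the robot touches nothing.
It fails at once if the glass jar is pushed away (more than 30 mm) or tipped over (distance of jar from where it was at the start of the episode above 0.03 m or angle between jar's own z axis and vertical above 0.4 rad).
It also fails if it takes over 104 s, if anything falls off the work surface, if the arm or the gripper's body presses on something with over 40 N, if the wrist force passes 120 N, or if a joint passes its speed limit or range.

## Working session

There is one attempt and no reset: what is moved stays moved. The work goes in short steps, Python scripts to look and compute and a tool call to move; the robot and the scene stay as the last step left them, time stands still between calls to the robot, and variables do not carry over. Pictures are saved under pics/ and viewed, at most 14 in all, crops included, and the job is handed in when it is done.

Besides the shell and the picture viewer there is one more tool, called after "Emit:" as name([rows], argument=value, ...), one row to a line, values as JSON. carry_out: Moves the arm, as the interface text tells. Its arguments: {"type":"object","properties":{"deltas":{"type":"array"},"squeeze":{"type":"number"}},"required":["deltas"]}

```bash
mkdir -p pics; ls; python3 - <<'E'
from plant import r
import cv2,numpy as np
s=r.get_state();print({k:np.round(v,4).tolist() for k,v in s.items()})
for n in("top","scene"):
    im,d=r.capture(n);cv2.imwrite(f"pics/{n}0.png",im[:,:,::-1]);np.savez(f"{n}0.npz",im=im,d=d);c=r.get_calibration(n);print(n,c['fov_y'],c['cx'],c['cy'],np.round(c['view'],4).tolist())
E
```

```text
pics
{'time_s': 0.0, 'joints': [85.3774, 20.5915, 0.6331, -0.0205, -70.1342, -16.5079], 'qd': [-0.0115, -0.0141, 0.1271, 0.0428, -0.1915, -0.0147], 'joint_torque': [-0.0011, -58.2715, 29.3061, 6.9972, 0.0069, -0.0002], 'tcp_pos': [0.2432, 0.6292, 0.2256], 'eef_rot': [179.9057, -0.0078, -21.1375], 'contact_force': [0.5807, 0.6194, 0.2818], 'moment': [-0.0325, -0.0109, 0.0075], 'gripper_force': 0.0, 'gripper_width': 0.0881}
top 42.03256877081646 285.5018229717813 206.02984193817903 [[-0.0251, -0.9997, 0.0049, 0.0251], [-0.997, 0.0247, -0.0735, 0.5496], [0.0734, -0.0067, -0.9973, 1.0747], [0.0, 0.0, 0.0, 1.0]]
scene 54.376663021988634 269.168983439885 205.85968815646157 [[0.0953, 0.9953, 0.0155, -0.0562], [0.7599, -0.0627, -0.647, -0.3738], [-0.643, 0.0735, -0.7623, 1.2297], [0.0, 0.0, 0.0, 1.0]]
```

View pics/top0.png

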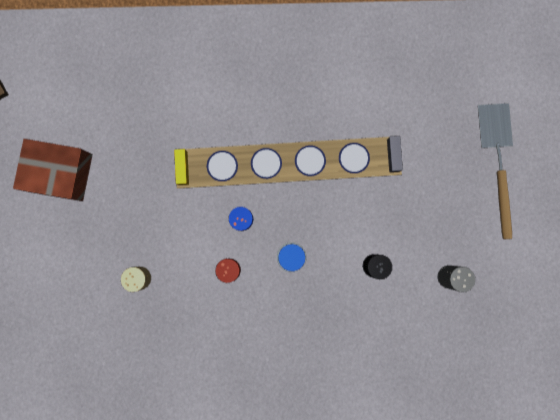

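View pics/scene0.png

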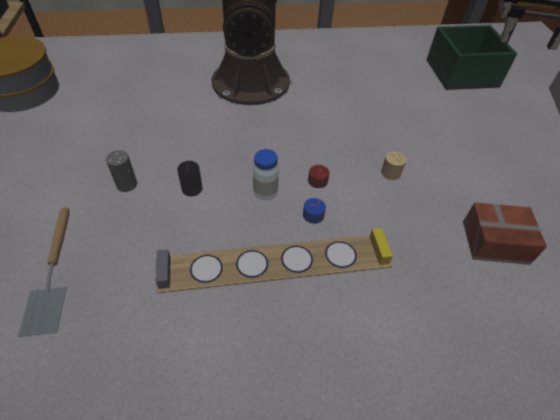

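Top view: yellow end at left (+y), marks a–d at about (222,166), (266,163), (310,160), (354,157). Red is at (228,270), cream (133,279), black (380,267), grey (462,279), jar (292,258) and the blue decoy (240,218). The scene view agrees.

```bash
cat > h.py <<'E'
import numpy as np,cv2
def cloud(d,c):
    h,w=d.shape;f=h/2/np.tan(np.radians(c['fov_y']/2))
    v,u=np.mgrid[:h,:w].astype(float)
    P=np.stack([(u-c['cx'])/f*d,(v-c['cy'])/f*d,d],-1)
    T=np.linalg.inv(np.array(c['view']));return P@T[:3,:3].T+T[:3,3]
def top(P,xy,R=.045):
    m=(np.hypot(P[...,0]-xy[0],P[...,1]-xy[1])<R)&(P[...,2]>.015)
    z=np.percentile(P[m][:,2],90);Q=P[m];Q=Q[abs(Q[:,2]-z)<.006]
    (cx,cy),rr=cv2.minEnclosingCircle(Q[:,:2].astype(np.float32))
    return np.round(np.r_[cx,cy,np.median(Q[:,2]),rr,len(Q)],4)
def mark(im,P,xy):
    hsv=cv2.cvtColor(im,cv2.COLOR_RGB2HSV)
    m=(hsv[...,1]<45)&(hsv[...,2]>185)&(np.hypot(P[...,0]-xy[0],P[...,1]-xy[1])<.05)
    n,l,s,c=cv2.connectedComponentsWithStats(m.astype(np.uint8));k=1+s[1:,4].argmax();Q=P[l==k]
    (cx,cy),rr=cv2.minEnclosingCircle(Q[:,:2].astype(np.float32))
    return np.round(np.r_[cx,cy,np.median(Q[:,2]),rr,len(Q)],4)
E
python3 - <<'E'
from plant import r
from h import *
px=dict(red=(228,270),cream=(133,279),black=(380,267),grey=(462,279),jar=(292,258),decoy=(240,218))
mk=dict(a=(222,166),b=(266,163),c=(310,160),d=(354,157))
D={n:np.load(n+'0.npz') for n in('top','scene')};C={n:cloud(D[n]['d'],r.get_calibration(n)) for n in D}
for k,(u,v) in px.items():
    xy=C['top'][v,u,:2];print(k,[top(C[n],xy).tolist() for n in C])
for k,(u,v) in mk.items():
    xy=C['top'][v,u,:2];print(k,[mark(D[n]['im'],C[n],xy).tolist() for n in C])
E
```

```text
red [[0.425, 0.1296, 0.0313, 0.0237, 437.0], [0.4257, 0.1296, 0.0328, 0.0249, 257.0]]
cream [[0.413, 0.3096, 0.0491, 0.0241, 455.0], [0.4125, 0.3107, 0.0509, 0.0251, 251.0]]
black [[0.4258, -0.164, 0.0674, 0.0238, 474.0], [0.4269, -0.163, 0.0688, 0.0251, 292.0]]
grey [[0.4003, -0.3147, 0.0853, 0.0244, 508.0], [0.3992, -0.3142, 0.0866, 0.0262, 306.0]]
jar [[0.4697, 0.0187, 1.112, 0.0001, 1006.0], [0.45, 0.005, 0.1107, 0.0256, 336.0]]
decoy [[0.5265, 0.102, 0.0314, 0.0238, 420.0], [0.5279, 0.1039, 0.0327, 0.0247, 313.0]]Traceback (most recent call last):
  File "<stdin>", line 9, in <module>
  File "h.py", line 15, in mark
    n,l,s,c=cv2.connectedComponentsWithStats(m.astype(np.uint8));k=1+s[1:,4].argmax();Q=P[l==k]
                                                                     ~~~~~~~~~~~~~~^^
ValueError: attempt to get argmax of an empty sequence
```

```bash
sed -i 's/hsv\[...,1\]<45)&(hsv\[...,2\]>185/hsv[...,1]<70)\&(hsv[...,2]>165/' h.py
python3 - <<'E'
from plant import r
from h import *
mk=dict(a=(222,166),b=(266,163),c=(310,160),d=(354,157))
D={n:np.load(n+'0.npz') for n in('top','scene')};C={n:cloud(D[n]['d'],r.get_calibration(n)) for n in D}
print(cv2.cvtColor(D['top']['im'],cv2.COLOR_RGB2HSV)[160,310],cv2.cvtColor(D['scene']['im'],cv2.COLOR_RGB2HSV)[258,296])
A=[]
for k,(u,v) in mk.items():
    xy=C['top'][v,u,:2];q=[mark(D[n]['im'],C[n],xy) for n in C];print(k,[x.tolist() for x in q]);A.append((q[0]+q[1])[:2]/2)
A=np.array(A);print(A,np.degrees(np.arctan2(*(A[0]-A[3]))),np.hypot(*np.diff(A,axis=0).T))
t=np.array([1.5,.5,-.5,-1.5]);dr=(A*t[:,None]).sum(0);dr=dr/np.hypot(*dr);print(A.mean(0)+.09*t[:,None]*dr)
E
```

```text
[112  14 199] [120   7 155]Traceback (most recent call last):
  File "<stdin>", line 8, in <module>
  File "h.py", line 15, in mark
    n,l,s,c=cv2.connectedComponentsWithStats(m.astype(np.uint8));k=1+s[1:,4].argmax();Q=P[l==k]
                                                                     ~~~~~~~~~~~~~~^^
ValueError: attempt to get argmax of an empty sequence
```

```bash
sed -i 's/hsv\[...,1\]<70)&(hsv\[...,2\]>165/hsv[...,1]<40)\&(hsv[...,2]>138/' h.py
python3 - <<'E'
from plant import r
from h import *
mk=dict(a=(222,166),b=(266,163),c=(310,160),d=(354,157))
D={n:np.load(n+'0.npz') for n in('top','scene')};C={n:cloud(D[n]['d'],r.get_calibration(n)) for n in D}
A=[]
for k,(u,v) in mk.items():
    xy=C['top'][v,u,:2];q=[mark(D[n]['im'],C[n],xy) for n in C];print(k,[x.tolist() for x in q]);A.append((q[0]+q[1])[:2]/2)
A=np.array(A);print(A,np.degrees(np.arctan2(*(A[0]-A[3]))),np.hypot(*np.diff(A,axis=0).T))
t=np.array([1.5,.5,-.5,-1.5]);dr=(A*t[:,None]).sum(0);dr=dr/np.hypot(*dr);print(A.mean(0)+.09*t[:,None]*dr)
E
```

```text
a [[0.6372, 0.139, 0.0062, 0.0284, 587.0], [0.6372, 0.1394, 0.0076, 0.0266, 443.0]]
b [[0.6403, 0.0499, 0.0062, 0.0283, 580.0], [0.6404, 0.0497, 0.0077, 0.0273, 465.0]]
c [[0.6441, -0.0407, 0.0062, 0.0282, 577.0], [0.6435, -0.0403, 0.0077, 0.0274, 479.0]]
d [[0.6468, -0.1304, 0.0063, 0.0286, 577.0], [0.6464, -0.1293, 0.0076, 0.0278, 503.0]]
[[ 0.6372   0.1392 ]
 [ 0.64035  0.0498 ]
 [ 0.6438  -0.0405 ]
 [ 0.6466  -0.12985]] -2.0009713776094404 [0.08945548 0.09036588 0.08939386]
[[ 0.63722947  0.13957863]
 [ 0.64040149  0.04963454]
 [ 0.64357351 -0.04030954]
 [ 0.64674553 -0.13025363]]
```

Both views agree to about 1 mm. I'll grasp everything at yaw −90, so the fingers close along world x, clear of the jar and the row neighbours. Cream goes first.

Emit:
carry_out([
  [1, [273, 237, 0], [0, 0, 1.2]],
  [1, [273, 237, 0], [0, 0, 1.2]],
  [1, [273, 237, 0], [0, 0, 1.2]],
  [1, [273, 237, 0], [0, 0, 1.2]],
  [1, [273, 237, 0], [0, 0, 1.2]],
  [1, [273, 237, 0], [0, 0, 1.2]],
  [1, [273, 237, 0], [0, 0, 1.2]],
  [1, [273, 237, 0], [0, 0, 1.2]],
  [1, [273, 237, 0], [0, 0, 1.2]],
  [1, [273, 237, 0], [0, 0, 1.2]],
  [1, [273, 237, 0], [0, 0, 1.2]],
  [1, [273, 237, 0], [0, 0, 1.2]],
], squeeze=25)

```text
time_s: 1.3
tcp_pos: [0.4121, 0.311, 0.2263]
eef_rot: [180.0, -0.0, -89.7]
contact_force: [0.1, 0.9, -0.1]
gripper_width: 0.0876
gripper_force: 0.0
```

Emit:
carry_out([
  [1, [1, -1, 45], [0, 0, 0]],
  [1, [1, -1, 90], [0, 0, 0]],
  [1, [1, -1, 135], [0, 0, 0]],
  [1, [1, -1, 170], [0, 0, 0]],
  [1, [1, -1, 195], [0, 0, 0]],
  [1, [1, -1, 207], [0, 0, 0]],
  [1, [1, -1, 213], [0, 0, 0]],
  [1, [1, -1, 213], [0, 0, 0]],
  [0, [1, -1, 213], [0, 0, 0]],
  [0, [1, -1, 213], [0, 0, 0]],
  [0, [1, -1, 213], [0, 0, 0]],
  [0, [1, -1, 213], [0, 0, 0]],
])

```text
time_s: 2.5
tcp_pos: [0.4138, 0.3094, 0.0142]
eef_rot: [-180.0, 0.1, -89.9]
contact_force: [-0.5, -0.4, 0.1]
gripper_width: 0.0612
gripper_force: 0.0
```

Emit:
carry_out([
  [0, [0, 0, 0], [0, 0, 0]],
  [0, [0, 0, 0], [0, 0, 0]],
  [0, [0, 0, 0], [0, 0, 0]],
  [0, [0, 0, 0], [0, 0, 0]],
])

```text
time_s: 2.9
tcp_pos: [0.4136, 0.3092, 0.0138]
eef_rot: [-180.0, 0.0, -89.9]
contact_force: [-1.6, -0.7, 3.5]
gripper_width: 0.0476
gripper_force: 25.0
```

Emit:
carry_out([
  [0, [0, 0, -20], [0, 0, 0]],
  [0, [0, 0, -60], [0, 0, 0]],
  [0, [0, 0, -100], [0, 0, 0]],
  [0, [30, -27, -130], [0, 0, 0]],
  [0, [60, -53, -130], [0, 0, 0]],
  [0, [95, -83, -130], [0, 0, 0]],
  [0, [130, -113, -130], [0, 0, 0]],
  [0, [165, -144, -130], [0, 0, 0]],
  [0, [200, -175, -130], [0, 0, 0]],
  [0, [230, -201, -130], [0, 0, 0]],
  [0, [250, -218, -130], [0, 0, 0]],
  [0, [260, -227, -130], [0, 0, 0]],
])

```text
time_s: 4.1
tcp_pos: [0.6416, 0.0474, 0.1422]
eef_rot: [179.9, -0.0, -90.0]
contact_force: [-0.5, 0.6, -2.6]
gripper_width: 0.0475
gripper_force: 25.0
```

Emit:
carry_out([
  [0, [0, 0, 0], [0, 0, 0]],
  [0, [0, 0, 0], [0, 0, 0]],
  [0, [0, 0, 0], [0, 0, 0]],
  [0, [0, 0, 0], [0, 0, 0]],
])

```text
time_s: 4.5
tcp_pos: [0.6406, 0.0506, 0.1438]
eef_rot: [-180.0, 0.0, -89.8]
contact_force: [0.3, -0.1, -1.8]
gripper_width: 0.0477
gripper_force: 25.0
```

Emit:
carry_out([
  [0, [2, 0, 40], [0, 0, 0]],
  [0, [2, 0, 75], [0, 0, 0]],
  [0, [2, 0, 100], [0, 0, 0]],
  [0, [2, 0, 113], [0, 0, 0]],
  [0, [2, 0, 119], [0, 0, 0]],
  [0, [2, 0, 122], [0, 0, 0]],
  [0, [2, 0, 123], [0, 0, 0]],
  [0, [2, 0, 123], [0, 0, 0]],
  [0, [2, 0, 123], [0, 0, 0]],
])

```text
time_s: 5.4
tcp_pos: [0.6417, 0.0477, 0.0216]
eef_rot: [-179.9, 0.0, -89.9]
contact_force: [0.8, -1.4, -1.8]
gripper_width: 0.0481
gripper_force: 25.0
```

Emit:
carry_out([
  [0, [0, 0, 1], [0, 0, 0]],
  [0, [0, 0, 2], [0, 0, 0]],
  [0, [0, 0, 2], [0, 0, 0]],
])

```text
time_s: 5.7
tcp_pos: [0.6415, 0.0476, 0.0198]
eef_rot: [-179.9, 0.0, -89.9]
contact_force: [-2.0, 0.6, 5.4]
gripper_width: 0.0477
gripper_force: 25.0
```

Emit:
carry_out([
  [1, [0, 0, 0], [0, 0, 0]],
  [1, [0, 0, 0], [0, 0, 0]],
  [1, [0, 0, 0], [0, 0, 0]],
  [1, [0, 0, 0], [0, 0, 0]],
  [1, [0, 0, -30], [0, 0, 0]],
  [1, [0, 0, -70], [0, 0, 0]],
  [1, [0, 0, -115], [0, 0, 0]],
  [0.85, [-15, 40, -140], [0, 0, 0]],
  [0.85, [-33, 87, -140], [0, 0, 0]],
  [0.85, [-50, 132, -140], [0, 0, 0]],
  [0.85, [-68, 179, -140], [0, 0, 0]],
  [0.85, [-82, 216, -140], [0, 0, 0]],
])

```text
time_s: 6.9
tcp_pos: [0.4227, 0.1292, 0.1585]
eef_rot: [-180.0, 0.0, -89.9]
contact_force: [0.3, 1.7, 1.0]
gripper_width: 0.0746
gripper_force: 0.0
```

Emit:
carry_out([
  [0.85, [0, 0, 0], [0, 0, 0]],
  [0.85, [0, 0, 0], [0, 0, 0]],
  [0.85, [0, 0, 0], [0, 0, 0]],
  [0.85, [0, 0, 0], [0, 0, 0]],
])

```text
time_s: 7.3
tcp_pos: [0.4256, 0.1289, 0.1584]
eef_rot: [180.0, -0.0, -89.9]
contact_force: [0.3, 0.2, -0.4]
gripper_width: 0.0738
gripper_force: 0.0
```

```bash
python3 - <<'E'
from plant import r
from h import *
im,d=r.capture("scene");cv2.imwrite("pics/s1.png",im[:,:,::-1]);P=cloud(d,r.get_calibration("scene"))
print('cream',top(P,(.6404,.0496)),'red',top(P,(.425,.13)))
q=[r.get_state()['tcp_pos'] for _ in range(3)];print(q)
E
```

```text
cream [6.42e-01 4.93e-02 5.66e-02 2.53e-02 4.31e+02] red [ 0.4528  0.1267  0.3852  0.0351 26.    ]
[array([0.42556098, 0.12883086, 0.15826389]), array([0.42556098, 0.12883086, 0.15826389]), array([0.42556098, 0.12883086, 0.15826389])]
```

Emit:
carry_out([
  [0.85, [-1, 0, 45], [0, 0, 0]],
  [0.85, [-1, 0, 85], [0, 0, 0]],
  [0.85, [-1, 0, 115], [0, 0, 0]],
  [0.85, [-1, 0, 135], [0, 0, 0]],
  [0.85, [-1, 0, 145], [0, 0, 0]],
  [0.85, [-1, 0, 149], [0, 0, 0]],
  [0.85, [-1, 0, 149], [0, 0, 0]],
  [0, [-1, 0, 149], [0, 0, 0]],
  [0, [-1, 0, 149], [0, 0, 0]],
  [0, [-1, 0, 149], [0, 0, 0]],
  [0, [-1, 0, 149], [0, 0, 0]],
  [0, [-1, 0, 149], [0, 0, 0]],
])

```text
time_s: 8.55
tcp_pos: [0.4252, 0.1304, 0.0101]
eef_rot: [-180.0, 0.0, -89.9]
contact_force: [-2.0, 0.0, 6.6]
gripper_width: 0.0471
gripper_force: 25.0
```

Emit:
carry_out([
  [0, [0, 0, 0], [0, 0, 0]],
  [0, [0, 0, 0], [0, 0, 0]],
  [0, [0, 0, 0], [0, 0, 0]],
])

```text
time_s: 8.85
tcp_pos: [0.4252, 0.1304, 0.0101]
eef_rot: [-180.0, 0.0, -89.9]
contact_force: [-1.9, 0.5, 6.3]
gripper_width: 0.0474
gripper_force: 25.0
```

Emit:
carry_out([
  [0, [0, 0, -20], [0, 0, 0]],
  [0, [0, 0, -60], [0, 0, 0]],
  [0, [0, 0, -100], [0, 0, 0]],
  [0, [-2, -30, -130], [0, 0, 0]],
  [0, [-4, -75, -130], [0, 0, 0]],
  [0, [-6, -120, -130], [0, 0, 0]],
  [0, [-8, -160, -130], [0, 0, 0]],
  [0, [-9, -192, -130], [0, 0, 0]],
  [0, [-10, -212, -130], [0, 0, 0]],
  [0, [-10, -212, -130], [0, 0, 0]],
  [0, [-10, -212, -130], [0, 0, 0]],
  [0, [-10, -212, -130], [0, 0, 0]],
])

```text
time_s: 10.05
tcp_pos: [0.6359, 0.1404, 0.1393]
eef_rot: [179.9, -0.0, -89.9]
contact_force: [0.3, -1.2, -2.2]
gripper_width: 0.0473
gripper_force: 25.0
```

Emit:
carry_out([
  [0, [0, 0, 40], [0, 0, 0]],
  [0, [0, 0, 75], [0, 0, 0]],
  [0, [0, 0, 100], [0, 0, 0]],
  [0, [0, 0, 113], [0, 0, 0]],
  [0, [0, 0, 119], [0, 0, 0]],
  [0, [0, 0, 122], [0, 0, 0]],
  [0, [0, 0, 123], [0, 0, 0]],
  [0, [0, 0, 123], [0, 0, 0]],
  [0, [0, 0, 123], [0, 0, 0]],
])

```text
time_s: 10.95
tcp_pos: [0.6374, 0.1408, 0.0176]
eef_rot: [-179.9, 0.0, -89.9]
contact_force: [0.5, -1.1, -0.8]
gripper_width: 0.0473
gripper_force: 25.0
```

Emit:
carry_out([
  [0, [0, 0, 1], [0, 0, 0]],
  [0, [0, 0, 2], [0, 0, 0]],
  [0, [0, 0, 2], [0, 0, 0]],
  [1, [0, 0, 2], [0, 0, 0]],
  [1, [0, 0, 2], [0, 0, 0]],
  [1, [0, 0, 2], [0, 0, 0]],
  [1, [0, 0, 2], [0, 0, 0]],
  [1, [0, 0, -30], [0, 0, 0]],
  [1, [0, 0, -70], [0, 0, 0]],
  [1, [0, 0, -115], [0, 0, 0]],
  [1, [0, 0, -160], [0, 0, 0]],
  [1, [0, 0, -160], [0, 0, 0]],
])

```text
time_s: 12.15
tcp_pos: [0.6406, 0.1417, 0.1843]
eef_rot: [-179.4, 0.2, -89.8]
contact_force: [0.6, -0.1, -0.5]
gripper_width: 0.0877
gripper_force: 0.0
```

Emit:
carry_out([
  [1, [304, 211, 0], [0, 0, 0]],
  [1, [304, 211, 0], [0, 0, 0]],
  [1, [304, 211, 0], [0, 0, 0]],
  [1, [304, 211, 0], [0, 0, 0]],
  [1, [304, 211, 0], [0, 0, 0]],
  [1, [304, 211, 0], [0, 0, 0]],
  [1, [304, 211, 0], [0, 0, 0]],
  [1, [304, 211, 0], [0, 0, 0]],
  [1, [304, 211, 0], [0, 0, 0]],
  [1, [304, 211, 0], [0, 0, 0]],
  [1, [304, 211, 0], [0, 0, 0]],
  [1, [304, 211, 0], [0, 0, 0]],
])

```text
time_s: 13.35
tcp_pos: [0.427, -0.1632, 0.1764]
eef_rot: [180.0, 0.0, -89.8]
contact_force: [0.1, 0.1, -0.2]
gripper_width: 0.0877
gripper_force: 0.0
```

Emit:
carry_out([
  [1, [0, 1, 45], [0, 0, 0]],
  [1, [0, 1, 85], [0, 0, 0]],
  [1, [0, 1, 120], [0, 0, 0]],
  [1, [0, 1, 142], [0, 0, 0]],
  [1, [0, 1, 152], [0, 0, 0]],
  [1, [0, 1, 154], [0, 0, 0]],
  [0, [0, 1, 154], [0, 0, 0]],
  [0, [0, 1, 154], [0, 0, 0]],
  [0, [0, 1, 154], [0, 0, 0]],
  [0, [0, 1, 154], [0, 0, 0]],
  [0, [0, 1, 154], [0, 0, 0]],
  [0, [0, 1, 154], [0, 0, 0]],
])

```text
time_s: 14.55
tcp_pos: [0.426, -0.1639, 0.023]
eef_rot: [-179.9, -0.0, -89.9]
contact_force: [1.0, 1.1, 3.2]
gripper_width: 0.0476
gripper_force: 25.0
```

Emit:
carry_out([
  [0, [0, 0, 0], [0, 0, 0]],
  [0, [0, 0, 0], [0, 0, 0]],
  [0, [0, 0, 0], [0, 0, 0]],
])

```text
time_s: 14.85
tcp_pos: [0.4261, -0.1639, 0.023]
eef_rot: [-179.9, -0.0, -89.9]
contact_force: [0.5, -0.1, 6.3]
gripper_width: 0.0475
gripper_force: 25.0
```

Emit:
carry_out([
  [0, [0, 0, -20], [0, 0, 0]],
  [0, [0, 0, -60], [0, 0, 0]],
  [0, [0, 0, -100], [0, 0, 0]],
  [0, [-17, -30, -130], [0, 0, 0]],
  [0, [-38, -67, -130], [0, 0, 0]],
  [0, [-60, -106, -130], [0, 0, 0]],
  [0, [-82, -145, -130], [0, 0, 0]],
  [0, [-102, -180, -130], [0, 0, 0]],
  [0, [-115, -203, -130], [0, 0, 0]],
  [0, [-123, -217, -130], [0, 0, 0]],
  [0, [-123, -217, -130], [0, 0, 0]],
  [0, [-123, -217, -130], [0, 0, 0]],
])

```text
time_s: 16.05
tcp_pos: [0.6413, -0.0403, 0.1512]
eef_rot: [179.8, -0.0, -89.9]
contact_force: [-0.9, 0.3, -2.6]
gripper_width: 0.0476
gripper_force: 25.0
```

Emit:
carry_out([
  [0, [0, 0, 0], [0, 0, 0]],
  [0, [0, 0, 40], [0, 0, 0]],
  [0, [0, 0, 75], [0, 0, 0]],
  [0, [0, 0, 100], [0, 0, 0]],
  [0, [0, 0, 113], [0, 0, 0]],
  [0, [0, 0, 119], [0, 0, 0]],
  [0, [0, 0, 122], [0, 0, 0]],
  [0, [0, 0, 123], [0, 0, 0]],
  [0, [0, 0, 123], [0, 0, 0]],
  [0, [0, 0, 123], [0, 0, 0]],
])

```text
time_s: 17.05
tcp_pos: [0.6429, -0.0403, 0.0306]
eef_rot: [-179.9, 0.0, -89.9]
contact_force: [-0.1, 0.4, -2.7]
gripper_width: 0.0472
gripper_force: 25.0
```

Emit:
carry_out([
  [0, [0, 0, 1], [0, 0, 0]],
  [0, [0, 0, 2], [0, 0, 0]],
  [0, [0, 0, 2], [0, 0, 0]],
  [1, [0, 0, 2], [0, 0, 0]],
  [1, [0, 0, 2], [0, 0, 0]],
  [1, [0, 0, 2], [0, 0, 0]],
  [1, [0, 0, 2], [0, 0, 0]],
  [1, [0, 0, -30], [0, 0, 0]],
  [1, [0, 0, -70], [0, 0, 0]],
  [1, [0, 0, -115], [0, 0, 0]],
  [1, [0, 0, -150], [0, 0, 0]],
  [1, [0, 0, -150], [0, 0, 0]],
])

```text
time_s: 18.25
tcp_pos: [0.6454, -0.0403, 0.1859]
eef_rot: [-179.4, 0.0, -89.8]
contact_force: [-0.1, -0.5, -0.2]
gripper_width: 0.0878
gripper_force: 0.0
```

Emit:
carry_out([
  [1, [274, 243, 0], [0, 0, 0]],
  [1, [274, 243, 0], [0, 0, 0]],
  [1, [274, 243, 0], [0, 0, 0]],
  [1, [274, 243, 0], [0, 0, 0]],
  [1, [274, 243, 0], [0, 0, 0]],
  [1, [274, 243, 0], [0, 0, 0]],
  [1, [274, 243, 0], [0, 0, 0]],
  [1, [274, 243, 0], [0, 0, 0]],
  [1, [274, 243, 0], [0, 0, 0]],
  [1, [274, 243, 0], [0, 0, 0]],
  [1, [274, 243, 0], [0, 0, 0]],
  [1, [274, 243, 0], [0, 0, 0]],
])

```text
time_s: 19.45
tcp_pos: [0.4005, -0.3143, 0.1794]
eef_rot: [180.0, 0.0, -89.8]
contact_force: [0.5, -0.8, -0.1]
gripper_width: 0.0876
gripper_force: 0.0
```

Descend to z ≈ 0.032 (147 mm).

Emit:
carry_out([
  [1, [0, 1, 45], [0, 0, 0]],
  [1, [0, 1, 85], [0, 0, 0]],
  [1, [0, 1, 115], [0, 0, 0]],
  [1, [0, 1, 135], [0, 0, 0]],
  [1, [0, 1, 145], [0, 0, 0]],
  [1, [0, 1, 147], [0, 0, 0]],
  [0, [0, 1, 147], [0, 0, 0]],
  [0, [0, 1, 147], [0, 0, 0]],
  [0, [0, 1, 147], [0, 0, 0]],
  [0, [0, 1, 147], [0, 0, 0]],
  [0, [0, 1, 147], [0, 0, 0]],
  [0, [0, 1, 147], [0, 0, 0]],
])

```text
time_s: 20.65
tcp_pos: [0.3997, -0.3152, 0.0331]
eef_rot: [-179.9, -0.0, -89.9]
contact_force: [2.3, -0.4, 1.1]
gripper_width: 0.0478
gripper_force: 25.0
```

Emit:
carry_out([
  [0, [0, 0, 0], [0, 0, 0]],
  [0, [0, 0, 0], [0, 0, 0]],
  [0, [0, 0, 0], [0, 0, 0]],
])

```text
time_s: 20.95
tcp_pos: [0.3997, -0.3152, 0.0331]
eef_rot: [-179.9, -0.0, -89.9]
contact_force: [2.2, 0.2, 4.6]
gripper_width: 0.0477
gripper_force: 25.0
```

Emit:
carry_out([
  [0, [0, 0, -20], [0, 0, 0]],
  [0, [0, 0, -60], [0, 0, 0]],
  [0, [0, 0, -100], [0, 0, 0]],
  [0, [-22, -30, -130], [0, 0, 0]],
  [0, [-50, -67, -130], [0, 0, 0]],
  [0, [-79, -106, -130], [0, 0, 0]],
  [0, [-108, -145, -130], [0, 0, 0]],
  [0, [-138, -185, -130], [0, 0, 0]],
  [0, [-164, -220, -130], [0, 0, 0]],
  [0, [-178, -239, -130], [0, 0, 0]],
  [0, [-184, -247, -130], [0, 0, 0]],
  [0, [-184, -247, -130], [0, 0, 0]],
])

```text
time_s: 22.15
tcp_pos: [0.6449, -0.1296, 0.1606]
eef_rot: [179.8, 0.0, -89.8]
contact_force: [-0.2, -0.0, -2.0]
gripper_width: 0.0477
gripper_force: 25.0
```

Emit:
carry_out([
  [0, [0, 0, 0], [0, 0, 0]],
  [0, [0, 0, 40], [0, 0, 0]],
  [0, [0, 0, 75], [0, 0, 0]],
  [0, [0, 0, 100], [0, 0, 0]],
  [0, [0, 0, 113], [0, 0, 0]],
  [0, [0, 0, 119], [0, 0, 0]],
  [0, [0, 0, 122], [0, 0, 0]],
  [0, [0, 0, 123], [0, 0, 0]],
  [0, [0, 0, 123], [0, 0, 0]],
  [0, [0, 0, 123], [0, 0, 0]],
])

```text
time_s: 23.15
tcp_pos: [0.646, -0.1304, 0.0406]
eef_rot: [-179.9, 0.0, -89.9]
contact_force: [0.3, 0.5, -2.7]
gripper_width: 0.0476
gripper_force: 25.0
```

Needs 2 mm more, then release, rise and back away toward the right.

Emit:
carry_out([
  [0, [0, 0, 1], [0, 0, 0]],
  [0, [0, 0, 2], [0, 0, 0]],
  [0, [0, 0, 2], [0, 0, 0]],
  [1, [0, 0, 2], [0, 0, 0]],
  [1, [0, 0, 2], [0, 0, 0]],
  [1, [0, 0, 2], [0, 0, 0]],
  [1, [0, 0, 2], [0, 0, 0]],
  [1, [0, 0, -30], [0, 0, 0]],
  [1, [0, 0, -70], [0, 0, 0]],
  [1, [0, 0, -115], [0, 0, 0]],
  [1, [0, 0, -150], [0, 0, 0]],
  [1, [0, 0, -150], [0, 0, 0]],
])

```text
time_s: 24.35
tcp_pos: [0.6485, -0.1308, 0.1961]
eef_rot: [-179.4, -0.0, -89.8]
contact_force: [0.1, 0.9, 0.5]
gripper_width: 0.0876
gripper_force: 0.0
```

Emit:
carry_out([
  [1, [270, 200, 0], [0, 0, 0]],
  [1, [270, 200, 0], [0, 0, 0]],
  [1, [270, 200, 0], [0, 0, 0]],
  [1, [270, 200, 0], [0, 0, 0]],
  [1, [270, 200, 0], [0, 0, 0]],
  [1, [270, 200, 0], [0, 0, 0]],
  [1, [270, 200, 0], [0, 0, 0]],
  [1, [270, 200, 0], [0, 0, 0]],
  [1, [270, 200, 0], [0, 0, 0]],
  [1, [270, 200, 0], [0, 0, 0]],
  [1, [270, 200, 0], [0, 0, 0]],
  [1, [270, 200, 0], [0, 0, 0]],
])

```text
time_s: 25.55
tcp_pos: [0.4467, -0.4, 0.1895]
eef_rot: [-180.0, 0.0, -89.8]
contact_force: [-0.1, 0.8, -0.4]
gripper_width: 0.0877
gripper_force: 0.0
```

```bash
python3 - <<'E'
from plant import r
from h import *
np.set_printoptions(suppress=True)
M=dict(red=(.6372,.1396),cream=(.6404,.0496),black=(.6436,-.0403),grey=(.6467,-.1303),jar=(.45,.005))
for n in("scene","top"):
    im,d=r.capture(n);cv2.imwrite(f"pics/{n}2.png",im[:,:,::-1]);P=cloud(d,r.get_calibration(n))
    for k in M: print(n,k,top(P,M[k]),np.round(np.hypot(*(top(P,M[k])[:2]-M[k])),4))
s=r.get_state();print(s['time_s'],s['tcp_pos'],s['contact_force'])
E
```

```text
scene red [  0.6374   0.1417   0.0386   0.025  403.    ] 0.0021
scene cream [  0.6411   0.0499   0.0567   0.0245 430.    ] 0.0008
scene black [  0.6428  -0.0394   0.0746   0.0246 454.    ] 0.0012
scene grey [  0.6459  -0.1292   0.0926   0.0244 491.    ] 0.0014
scene jar [  0.4494   0.0035   0.1106   0.0266 331.    ] 0.0016
top red [  0.6362   0.1397   0.0375   0.0241 417.    ] 0.001
top cream [  0.6403   0.0489   0.0554   0.024  440.    ] 0.0007
top black [  0.6415  -0.0411   0.0735   0.0243 471.    ] 0.0022
top grey [  0.6449  -0.1298   0.0914   0.0243 491.    ] 0.0019
top jar [  0.4697   0.0187   1.112    0.0001 944.    ] 0.024
25.65 [ 0.44650553 -0.40021399  0.18952445] [-0.29935643  0.08495353 -0.32406184]
```

View pics/scene2.png

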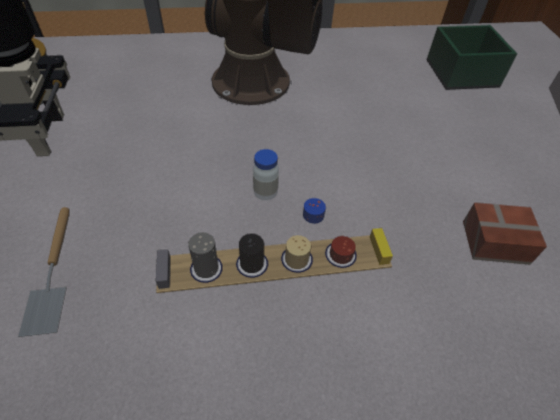

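The picture shows all four cores upright and centred on their marks: red (343,250) beside the yellow block, then cream (297,252), black (252,253) and grey (204,255). The jar at (265,175) has not moved.

```bash
python3 -c "
from plant import r
print(r.close_job())"
```

```text
the job is handed in; nothing more can be done
None
```

The job is handed in: the red, cream, black and grey cores stand in that order from the yellow block, each measured within about 2 mm of its mark's centre, with the jar unmoved and everything released.

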